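# Tighten the die seat's clamp ring with a pin spanner

## Robot

A 6-joint arm with a two-finger parallel gripper is mounted at the origin on the work surface. World frame = base frame: x ahead of the robot, y to its left, z up, the work surface at z = 0. Lengths are in m, angles in rad, forces in N, time in s.
With the tool pointing down it reaches from about 0.35 to 0.775 m from the base axis. Payload 7.3 kg.
Tool frame: the origin (TCP) lies midway between the tips of the shut fingers; the grasp point (between the pads) lies 19 mm behind it; z points along the fingers, y is the direction in which the jaws open and shut (so a half turn about z gives the same grasp; the last joint's range is limited). The gripper opens to 92 mm and grips with 3 to 60 N. Pads are 19 mm wide; open, the fingers measure 130 mm over their backs; the gripper's body (75 mm by 190 mm) begins 47 mm behind the grasp point.
Start: joints at [-1.334, 0.342, 1.524, -0, 1.275, -0.146], TCP at [0.196, -0.487, 0.227] pointing down, gripper open.
Joint ranges: [-2.53, 2.53], [-0.77, 2.02], [0.04, 2.7], [-1, 4.14], [0.28, 2.66], [-3.11, 3.11]. Speed limits (rad/s): [2.57, 2.57, 3.14, 3.14, 3.14, 3.14].

## Interface

Orientations are given as [roll, pitch, yaw] about the fixed x, y, z axes, in that order (R = Rz(yaw) Ry(pitch) Rx(roll)).
In Python, from cell import status, eyes, job gives the robot as it stands.
- The arm moves only by the tool jog_arm, never from a script. Its argument "series" is a list of rows, each a list of 3 entries, a list of its own where there are three numbers: the gripper command: -1 is shut, 1 is fully open, values between are in proportion, then the shift along the tool's x, y, z in m, then the turn, a rotation vector about the tool's x, y, z in rad. In form: [[grip, [x, y, z], [ax, ay, az]], ...]. A call has 1 to 12 rows; each row is the pose to reach, as a shift and turn from the pose commanded when the call began, along the tool's axes at that moment; what a row does not reach only later rows make up. A row lasts 1/12 s, in which the tool goes at most 41.7 mm and 7.16 degrees, less where a joint would pass 70% of its speed; a pose out of reach is approached as far as the arm can. A call with a gripper value outside its range is refused whole. The fingers move at their own pace and stop on an object; "squeeze" is the grip in N (left out, the last holds). Time passes only in rows, so rows that repeat a pose let the fingers close. It gives the time, the measured TCP pose, the force and the opening at its end, in the units of the state.
- status.observe(): the state, without advancing time (a new reading comes with each control period).
- eyes.read_camera(name): name is "scene" or "top" or "wrist"; returns a dict with "img" (400x640x3 uint8, red, green, blue), "range_z" (400x640 float32, m along the optical axis (not along the pixel's ray), 0 where there is no reading), "camera_matrix" (3x3 intrinsics, pixels), "T" (4x4, takes a point from camera to world coordinates); the wrist camera has in their place "tool_from_camera" (4x4, takes a point from camera to tool coordinates, whose origin is the TCP and whose axes are the flange's). Camera axes: x right, y down, z forward; pixel columns grow to the right and rows downward; lengths in m; the calibration is good to about 2 mm. A picture is of the moment at which its call begins: read the wrist's pose just before it.
- job.hand_in(): hands the job in, once; it reports no verdict.
The state is a dict: "time": time; "qpos": joint angles; "qvel": joint speeds; "joint_efforts": joint torques, N m; "tool_pos": TCP position; "tool_rot": TCP orientation; "contact_force": force on the tool from outside, world axes, zero at the start; "torque": the same for the moment, N m; "opening": finger opening in m.
Only numpy, scipy, OpenCV 4.12 (cv2) and the standard library are available. Lean on these libraries where they do the work, as an engineer would, in place of code of your own. Each camera call takes 0.05 s, during which the arm holds its last target.

## Task

The clamp ring on the die seat was left slack. Take the two-pin spanner from its rest, drop both pins fully into a pair of opposite ring holes, turn the ring clockwise (seen from above) with the spanner until it comes up against its stop, ease off as soon as it does, then put the spanner back astride its rest and let go. Work gently, feeling for the holes rather than forcing the pins against the ring, touch the seat and ring only with the spanner, and do not disturb the tooling lying around.

Things in the scene. Friction and masses are not known exactly. Their poses are not given: they have to be found in the camera images.
- turntable: Locked steel turntable: a fixed disc of 350 mm diameter, its top 32 mm above its origin, which lies at its centre on the work surface. It does not turn.
- seat: The die seat: a fixed square zinc block, 104 x 104 x 28 mm, on the turntable. Origin at the centre of its underside, z up along the axis of the clamp ring that lies on it. On its +x side, 47.5 mm from the axis, stands a post (8 mm diameter, its top 40 mm above the origin): the lug on the ring's edge meets it at the stop.
- ring_top (a point): Centre of the clamp ring's flat top face, 44 mm above the seat's origin; fixed to the seat, so it does not turn with the ring. Steel ring, 84 mm outside diameter; its middle (20 mm radius) is filled by an insert 1 mm below the face.
- ring (a joint): Angle of the clamp ring in rad, growing as it turns clockwise seen from above. Starts between 0.15 and 0.55; 1.10 is the hard stop. Turns stiffly (about 0.3 N m, plus 0.05 N m per rad/s) and stays where left; pins sliding over its face with up to some 10 N do not turn it.
- hole_circle (a point): Same point as ring_top, for the holes: 6 round blind holes in the face, 9 mm diameter, 8 mm deep, 60 degrees apart, centres on a 32 mm radius circle (opposite holes 64 mm apart). The angle at which the holes stand is NOT measured and differs every time; it does not follow from joint ring or from any yaw here: see it or feel for it.
- spanner: Two-pin spanner, loose, about 0.3 kg: a steel bar 84 x 18 x 8 mm (x, y, z), widened to 40 mm (y) over its middle 36 mm, with two round-ended pins, 6 mm diameter, 10 mm down from its underside at x = +32 and -32 mm, and an upright grip block 36 x 14 x 40 mm on its middle: close across the 14 mm (y). Origin at the centre of the bar's underside. The same either way round.
- rest_top (a point): Centre of the top of the fixed grey rest, 34 mm above the work surface: a block 44 (x) x 40 (y) mm on a 110 x 70 x 8 mm base plate. The spanner's bar lies flat on it along the rest's x, pins hanging free beyond the block's two ends (7 mm to spare each); the grip's centre is then 28 mm above this point.
- spanner_grip (a point): Centre of the spanner's grip block, 28 mm above the bar's underside, 38 mm above the pin tips, 20 mm above the bar's top, on which fingertips may bear to keep the spanner from tilting in the grip; axes as the spanner's.
- pin_a (a point): Tip of the pin at the spanner's +x end, 10 mm below the bar's underside.
- pin_b (a point): Tip of the pin at the spanner's -x end, 10 mm below the bar's underside.
- punch_a: Loose black punch segment standing on its cut end on the turntable, about 66 x 28 mm, 25 mm tall; leave alone. Origin under it.
- punch_b: The same, 35 mm tall; leave alone.
- punch_c: The same, 45 mm tall; leave alone.
- protector: Loose green plastic tip protector, a channel 90 x 22 x 22 mm lying on the turntable; leave alone.
- gauge: Loose small lever gauge with a brass face, 52 x 30 x 25 mm, on the turntable; leave alone.
- hexkey: Loose L-shaped steel hex key, 98 x 38 x 8 mm, on the work surface; leave alone.
- die_button: Loose steel disc of 38 mm diameter, 20 mm high, on the work surface; leave alone.
Things that resemble listed ones, but are neither listed nor needed, are in the scene too. What is shaped like the spanner but yellow is not meant. Leave any pink look-alike of the part that bears rest_top alone.

How it is judged:
By the outcome, as a careful person would: the job done as asked, in the order asked, and still so for the second after the job is handed in, with the robot touching nothing.
It also fails if it takes over 72 s, if anything falls off the work surface, if the arm or the gripper's body presses on something with over 40 N, if the wrist force passes 120 N, or if a joint passes its speed limit or range.

## Working session

There is one attempt and no reset: what is moved stays moved. The work goes in short steps, Python scripts to look and compute and a tool call to move; the robot and the scene stay as the last step left them, time stands still between calls to the robot, and variables do not carry over. Pictures are saved under pics/ and viewed, and the job is handed in when it is done.

Besides the shell and the picture viewer there is one more tool, called after ">>>" by a JSON object that holds its "api" and its "payload", one argument or row to a line. jog_arm: Moves the arm, as the interface text tells. Its arguments: {"type":"object","properties":{"series":{"type":"array","items":{"type":"array"}},"squeeze":{"type":"number"}},"required":["series"]}

```bash
mkdir -p pics; ls; cat > h.py <<'E'
import numpy as np,cv2
from cell import status,eyes,job
def grab(n):
    d=eyes.read_camera(n); return d
def save(d,name): cv2.imwrite('pics/'+name,d['img'][:,:,::-1])
E
python3 - <<'E'
from h import *
s=status.observe();print(s)
for n in ['scene','top','wrist']:
    d=grab(n);save(d,n+'0.png');np.savez('/tmp/'+n+'0.npz',**d)
    print(n,d['camera_matrix'].tolist(),np.round(d.get('T',d.get('tool_from_camera')),4).tolist())
E
```

```text
pics
{'time': 0.0, 'qpos': array([-1.33399699e+00,  3.42720997e-01,  1.52499501e+00, -1.07805618e-05,
        1.27538565e+00, -1.45959612e-01]), 'qvel': array([-0.00095659, -0.00066073,  0.00114272,  0.00074112, -0.00043656,
       -0.00022234]), 'joint_efforts': array([-1.22250778e-03, -4.31246281e+01, -2.44219655e+01,  7.16268551e-02,
        5.59550640e-02, -1.17703407e-04]), 'tool_pos': array([ 0.19602153, -0.48660805,  0.22605353]), 'tool_rot': array([-3.14009820e+00, -2.09272005e-04,  3.82761944e-01]), 'contact_force': array([-0.1511128 ,  0.47872337,  0.37915884]), 'torque': array([ 0.01091283, -0.01554335, -0.02406351]), 'opening': 0.09172440039027825}
scene [[366.24269811902377, 0.0, 321.47590490284443], [0.0, 366.24269811902377, 199.19036664722327], [0.0, 0.0, 1.0]] [[-0.6337, 0.5552, -0.5387, 1.1005], [0.7735, 0.4615, -0.4343, 0.5865], [0.0075, -0.6919, -0.7219, 0.803], [0.0, 0.0, 0.0, 1.0]]
top [[443.27806348198845, 0.0, 316.1665806714242], [0.0, 443.27806348198845, 201.8186498943787], [0.0, 0.0, 1.0]] [[-0.0243, -0.9893, 0.1442, 0.4084], [-0.9997, 0.0244, -0.0012, 0.1778], [-0.0023, -0.1441, -0.9896, 1.0709], [0.0, 0.0, 0.0, 1.0]]
wrist [[295.3592064125568, 0.0, 315.3199516841205], [0.0, 295.3592064125568, 194.6877228140614], [0.0, 0.0, 1.0]] [[-0.0001, -0.9588, -0.2841, 0.0771], [1.0, -0.0005, 0.0013, -0.0005], [-0.0013, -0.2841, 0.9588, -0.1582], [0.0, 0.0, 0.0, 1.0]]
```

View pics/scene0.png

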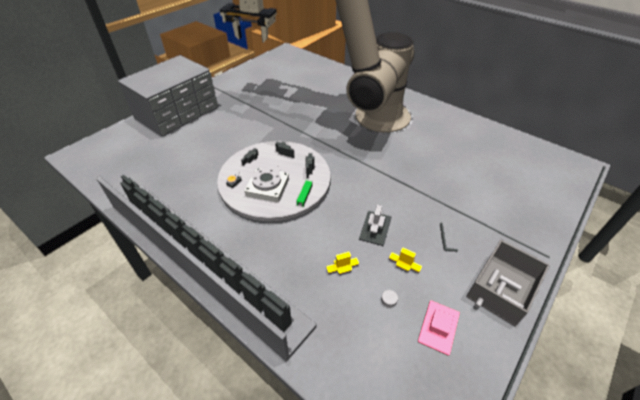

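View pics/top0.png

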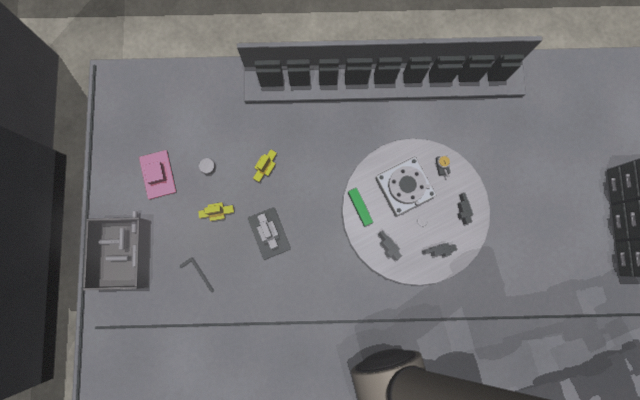

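View pics/wrist0.png

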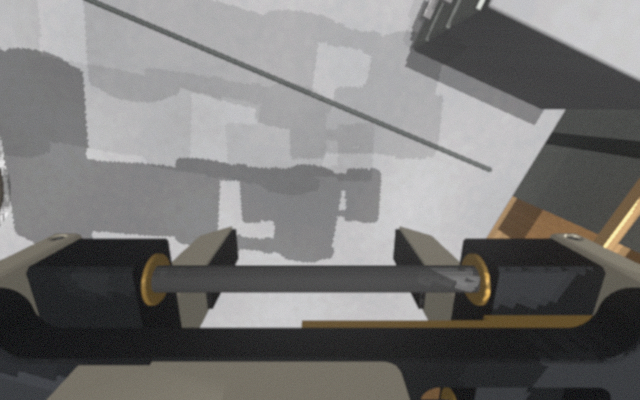

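The top view shows the grey spanner on its grey rest at about (267,232). The yellow look-alikes are at (265,165) and (216,212), and the pink rest is at (157,173). The seat with the ring is at (407,185), and its holes are visible. Only the grey one fits the description, so I'll confirm it in an enlarged crop.

```bash
python3 - <<'E'
from h import *
d=np.load('/tmp/top0.npz');im=d['img'][:,:,::-1]
a=cv2.resize(im[195:270,225:310],None,fx=7,fy=7,interpolation=cv2.INTER_CUBIC)
b=cv2.resize(im[145:225,365:465],None,fx=7,fy=7,interpolation=cv2.INTER_CUBIC)
cv2.imwrite('pics/cropa.png',a);cv2.imwrite('pics/cropb.png',b)
K=d['camera_matrix'];T=d['T'];z=d['range_z']
def P(u,v):
    r=np.array([(u-K[0,2])/K[0,0],(v-K[1,2])/K[1,1],1])*z[v,u]
    return np.round(T[:3,:3]@r+T[:3,3],4)
for n,p in dict(sp=(267,232),sp2=(265,229),base=(255,240),ring=(407,184),seat=(390,200),tt=(450,200)).items(): print(n,P(*p))
E
```

```text
sp [0.4871 0.2879 0.0825]
sp2 [0.4939 0.2924 0.0817]
base [ 0.4752  0.3267 -0.0034]
ring [ 0.5895 -0.0317  0.0749]
seat [0.5555 0.0065 0.0614]
tt [ 0.5562 -0.1403  0.0326]
```

View pics/cropa.png

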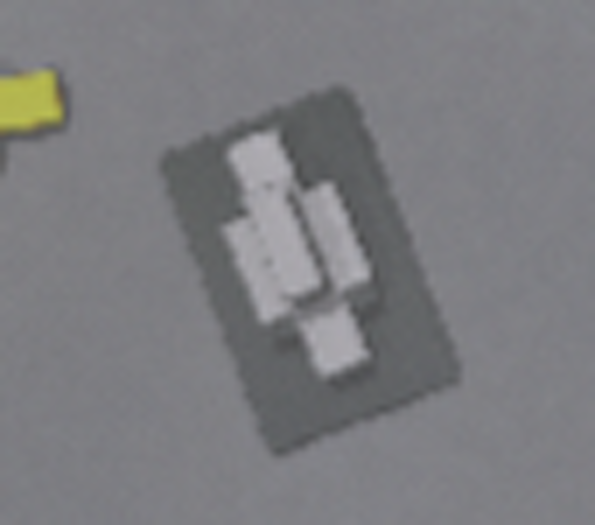

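View pics/cropb.png

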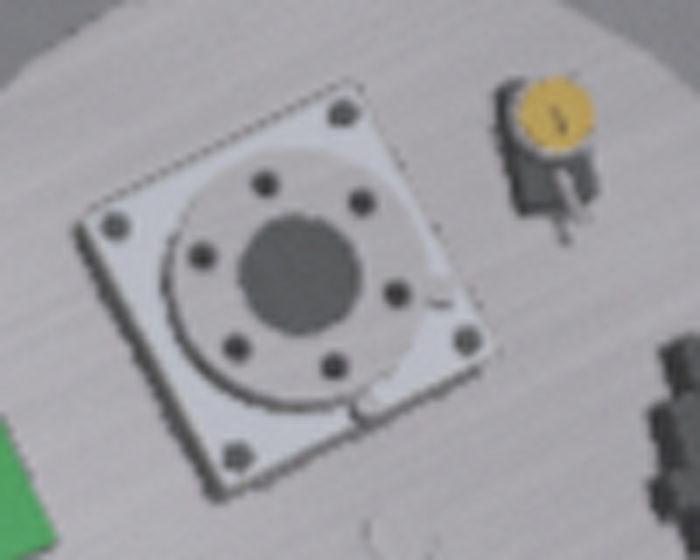

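The crop confirms it: a grey bar with widened middle and upright grip on the dark grey base, so that's the spanner. The ring shows six holes, with the lug at crop (440,300) and the post at (370,395). Next I'll measure both from the top view.

```bash
cat >> h.py <<'E'
def cam(d,tp=None):
    """K, T(world) ; tp=(pos,rot) for wrist"""
    from scipy.spatial.transform import Rotation as R
    if 'T' in d: return d['camera_matrix'],d['T']
    M=np.eye(4);M[:3,:3]=R.from_euler('xyz',tp[1]).as_matrix();M[:3,3]=tp[0]
    return d['camera_matrix'],M@d['tool_from_camera']
def ray(K,T,u,z):
    u=np.atleast_2d(u).astype(float)
    r=np.c_[(u[:,0]-K[0,2])/K[0,0],(u[:,1]-K[1,2])/K[1,1],np.ones(len(u))]@T[:3,:3].T
    return T[:3,3]+r*((z-T[2,3])/r[:,2])[:,None]
def proj(K,T,P):
    p=(np.atleast_2d(P)-T[:3,3])@T[:3,:3]; q=p@K.T
    return q[:,:2]/q[:,2:]
E
python3 - <<'E'
from h import *
d=dict(np.load('/tmp/top0.npz'));K,T=cam(d)
S=8
def up(x0,y0,x1,y1): return cv2.resize(d['img'][y0:y1,x0:x1],None,fx=S,fy=S,interpolation=cv2.INTER_CUBIC)
def full(c,x0,y0): return (np.asarray(c,float)+.5)/S-.5+[x0,y0]
c=up(365,145,465,225);g=cv2.cvtColor(c,cv2.COLOR_RGB2GRAY)
cs,_=cv2.findContours((g<125).astype(np.uint8),cv2.RETR_LIST,cv2.CHAIN_APPROX_NONE)
H=[]
for k in cs:
    A=cv2.contourArea(k)
    if 250<A<2500:
        (x,y),(w,h),a=cv2.minAreaRect(k); m=cv2.moments(k)
        u=full([m['m10']/A,m['m01']/A],365,145); p=ray(K,T,u,.076)[0]
        print('hole?',A,round(w,1),round(h,1),np.round(u,2),np.round(p,4)); H.append(p)
# spanner region
c=up(225,195,310,270);g=cv2.cvtColor(c,cv2.COLOR_RGB2GRAY)
print(np.percentile(g,[2,10,30,50,90,99]))
m=(g>145).astype(np.uint8)
cs,_=cv2.findContours(m,cv2.RETR_EXTERNAL,cv2.CHAIN_APPROX_NONE)
for k in cs:
    if cv2.contourArea(k)>500: print(cv2.contourArea(k),cv2.minAreaRect(k))
# plate
sat=c.max(2).astype(int)-c.min(2)
m=((g<112)&(sat<40)).astype(np.uint8)
bright=(g>145).astype(np.uint8)
m=cv2.morphologyEx(m|bright,cv2.MORPH_CLOSE,np.ones((15,15)));m=cv2.morphologyEx(m,cv2.MORPH_OPEN,np.ones((31,31)))
cs,_=cv2.findContours(m,cv2.RETR_EXTERNAL,cv2.CHAIN_APPROX_NONE)
k=max(cs,key=cv2.contourArea);r=cv2.boxPoints(cv2.minAreaRect(k));p=ray(K,T,full(r,225,195),.008)
print('plate',np.round(p,4).tolist(),p.mean(0),np.linalg.norm(np.diff(p,axis=0),axis=1))
e=p[1]-p[0];f=p[2]-p[1];l=e if np.linalg.norm(e)>np.linalg.norm(f) else f
print('yaw',np.degrees(np.arctan2(l[1],l[0])))
E
```

```text
hole? 395.0 13.3 49.2 [369.2  223.32] [0.5015 0.0584 0.076 ]
hole? 696.5 29.0 31.0 [398.42 209.88] [ 0.5304 -0.0089  0.076 ]
hole? 729.5 29.0 31.0 [412.28 196.94] [ 0.5592 -0.0419  0.076 ]
hole? 734.0 31.8 29.0 [398.36 194.29] [ 0.566  -0.0106  0.076 ]
hole? 606.0 27.6 27.6 [431.25 193.29] [ 0.5665 -0.0854  0.076 ]
hole? 764.0 31.0 31.0 [421.23 186.59] [ 0.5825 -0.0636  0.076 ]
hole? 781.5 31.8 31.1 [393.44 181.18] [ 0.5966 -0.0009  0.076 ]
hole? 603.5 28.3 26.9 [380.94 176.93] [0.6072 0.0271 0.076 ]
hole? 749.0 31.8 30.4 [416.21 173.52] [ 0.6131 -0.0539  0.076 ]
hole? 721.0 31.1 29.7 [402.44 170.88] [ 0.6201 -0.0227  0.076 ]
hole? 670.5 28.3 30.4 [413.47 160.83] [ 0.643  -0.0493  0.076 ]
[ 92.  99. 126. 127. 130. 169.]
3212.0 ((380.8067932128906, 389.5433044433594), (63.83012390136719, 57.66672134399414), 67.06790161132812)
3981.5 ((382.7252502441406, 269.309326171875), (117.21321868896484, 39.66022491455078), 67.67134094238281)
12064.0 ((303.08502197265625, 259.0822448730469), (208.6010284423828, 87.85485076904297), 75.64066314697266)
3345.5 ((29.23249053955078, 113.6958999633789), (58.52498245239258, 69.4513168334961), 78.40782928466797)
plate [[0.5315, 0.3465, 0.008], [0.5566, 0.2774, 0.008], [0.4496, 0.238, 0.008], [0.4252, 0.3062, 0.008]] [0.49071563 0.29200292 0.008     ] [0.07352563 0.11399732 0.07247852]
yaw -159.77424550631883
```

>>> {"api": "jog_arm", "payload": {
  "series": [
    [1, [0.018, -0.009, 0], [0, 0, 0]],
    [1, [0.05, -0.026, 0], [0, 0, 0]],
    [1, [0.086, -0.044, 0], [0, 0, 0]],
    [1, [0.122, -0.062, 0], [0, 0, 0.01]],
    [1, [0.158, -0.081, 0], [0, 0, 0.02]],
    [1, [0.194, -0.099, 0], [0, 0, 0.03]],
    [1, [0.23, -0.118, 0.01], [0, 0, 0.03]],
    [1, [0.266, -0.136, 0.02], [0, 0, 0.03]],
    [1, [0.302, -0.155, 0.03], [0, 0, 0.03]],
    [1, [0.338, -0.173, 0.04], [0, 0, 0.03]],
    [1, [0.374, -0.192, 0.046], [0, 0, 0.03]],
    [1, [0.41, -0.21, 0.046], [0, 0, 0.03]]
  ]
}}

```text
time: 1.15
tool_pos: [0.4981, -0.1368, 0.1792]
tool_rot: [-3.14, 0.002, 0.353]
contact_force: [0.8, -0.7, -0.2]
opening: 0.0916
```

>>> {"api": "jog_arm", "payload": {
  "series": [
    [1, [0.035, -0.02, 0], [0, 0, 0]],
    [1, [0.07, -0.039, 0], [0, 0, 0]],
    [1, [0.1, -0.056, 0], [0, 0, 0]],
    [1, [0.117, -0.065, 0], [0, 0, 0]],
    [1, [0.123, -0.0686, 0], [0, 0, 0]],
    [1, [0.123, -0.0686, 0], [0, 0, 0]],
    [1, [0.123, -0.0686, 0], [0, 0, 0]]
  ]
}}

```text
time: 1.73
tool_pos: [0.5891, -0.0327, 0.1803]
tool_rot: [-3.142, 0.001, 0.353]
contact_force: [0.2, 0.1, 0.9]
opening: 0.0916
```

```bash
python3 - <<'E'
from h import *
s=status.observe();print(s['time'],s['tool_pos'],s['tool_rot'],s['contact_force'])
d=grab('wrist');save(d,'wrist1.png');np.savez('/tmp/w1.npz',pos=s['tool_pos'],rot=s['tool_rot'],**d)
E
```

```text
1.7333 [ 0.58907581 -0.03265831  0.18029357] [-3.14153592e+00  1.29009992e-03  3.53101760e-01] [0.17735381 0.07060187 0.8844181 ]
```

View pics/wrist1.png

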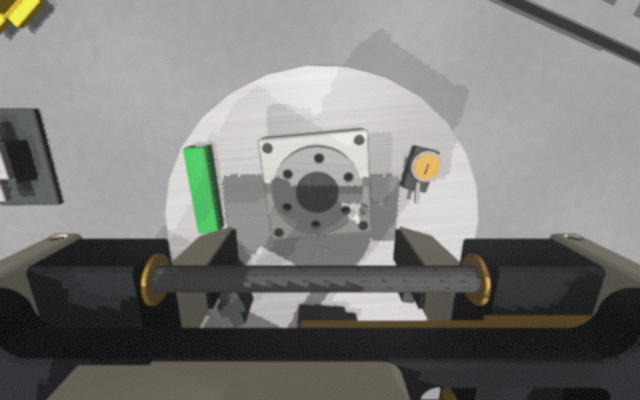

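The wrist view shows the ring at about (317,191), with its six holes and the insert visible. The gauge is to the right at (425,165) and the protector to the left.

```bash
python3 - <<'E'
from h import *
d=dict(np.load('/tmp/w1.npz'));K,T=cam(d,(d['pos'],d['rot']))
S=8;x0,y0,x1,y1=250,120,385,245
c=cv2.resize(d['img'][y0:y1,x0:x1],None,fx=S,fy=S,interpolation=cv2.INTER_CUBIC)
g=cv2.cvtColor(c,cv2.COLOR_RGB2GRAY)
cs,_=cv2.findContours((g<75).astype(np.uint8),cv2.RETR_LIST,cv2.CHAIN_APPROX_NONE)
top=np.array([[.5592,-.0419],[.566,-.0106],[.5825,-.0636],[.5966,-.0009],[.6131,-.0539],[.6201,-.0227]])
L=[]
for k in cs:
    A=cv2.contourArea(k)
    if A>1500 and A<9000:
        m=cv2.moments(k);u=(np.array([m['m10']/A,m['m01']/A])+.5)/S-.5+[x0,y0];p=ray(K,T,u,.076)[0][:2]
        j=np.argmin(np.linalg.norm(top-p,axis=1)); e=p-top[j]
        print(A,np.round(u,1),np.round(p,4),j,np.round(e*1e3,1))
        if np.linalg.norm(e)<.012: L.append((j,p))
L=dict((j,p) for j,p in L)
def fit(P):
    ctr=P.mean(0);a=np.degrees(np.arctan2(*(P-ctr).T[::-1]))%60
    z=np.exp(1j*np.radians(a*6)).mean();return ctr,np.degrees(np.angle(z))/6%60,np.linalg.norm(P-ctr,axis=1)
print('top',fit(top))
if len(L)==6: print('wrist',fit(np.array([L[j] for j in range(6)])))
cv2.imwrite('pics/w1c.png',cv2.resize(c,(800,740)))
E
```

```text
2460.5 [278.4 232.1] [ 0.5407 -0.0124] 1 [-25.3  -1.8]
2238.5 [362.8 225.2] [ 0.5754 -0.0859] 2 [ -7.1 -22.3]
2753.5 [315.2 223.6] [ 0.5612 -0.0426] 0 [ 2.  -0.7]
2153.5 [344.7 209.6] [ 0.5841 -0.0638] 2 [ 1.6 -0.2]
2941.0 [286.7 206.5] [ 0.5681 -0.0116] 1 [ 2.1 -1. ]
2175.0 [347.9 176.5] [ 0.6148 -0.0546] 4 [ 1.7 -0.7]
2310.5 [287.3 173.6] [ 0.5982 -0.002 ] 3 [ 1.6 -1.1]
2418.5 [318.6 157.8] [ 0.6216 -0.0236] 5 [ 1.5 -0.9]
top (array([ 0.58958333, -0.03226667]), np.float64(17.410612447734835), array([0.03187394, 0.03202527, 0.032124  , 0.03214189, 0.03195363,
       0.03198106]))
wrist (array([ 0.59132628, -0.03301555]), np.float64(17.279669143456605), array([0.03165131, 0.0315807 , 0.0315882 , 0.0317934 , 0.03186594,
       0.03169694]))
```

View pics/w1c.png

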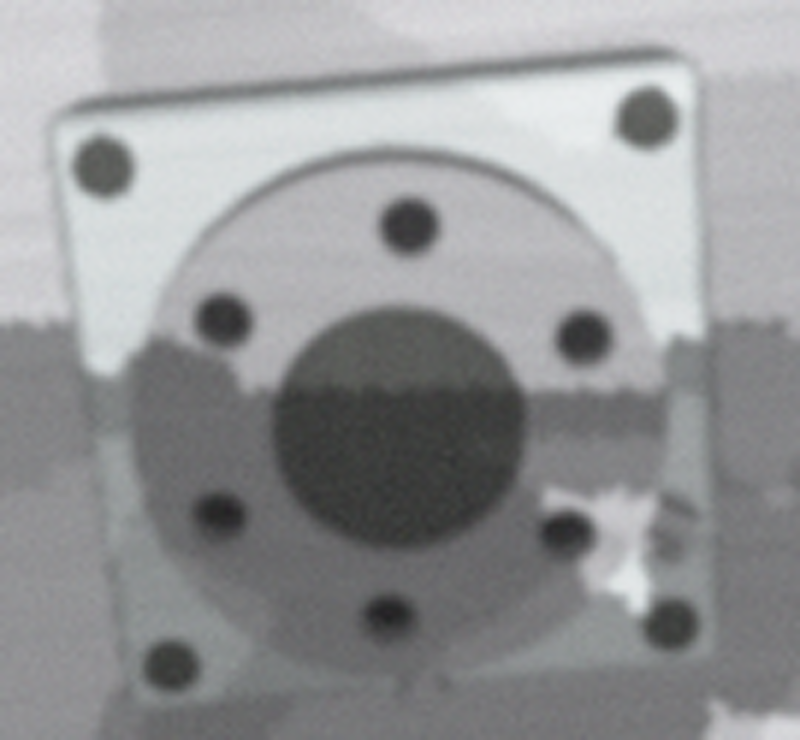

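Both cameras give the hole angle as 17.3–17.4° and radii of about 32 mm. Their centres differ by about 1.8 mm, which is within calibration. Now to the spanner.

>>> {"api": "jog_arm", "payload": {
  "series": [
    [1, [0, -0.02, 0], [0, 0, 0]],
    [1, [0.002, -0.055, 0], [0, 0, 0]],
    [1, [0.004, -0.095, 0], [0, 0, 0]],
    [1, [0.007, -0.135, 0], [0, 0, 0]],
    [1, [0.01, -0.175, 0], [0, 0, 0]],
    [1, [0.012, -0.215, 0], [0, 0, 0]],
    [1, [0.014, -0.255, 0], [0, 0, 0]],
    [1, [0.017, -0.295, 0], [0, 0, 0]],
    [1, [0.019, -0.325, 0], [0, 0, 0]],
    [1, [0.0195, -0.339, 0], [0, 0, 0]],
    [1, [0.0195, -0.339, 0], [0, 0, 0]],
    [1, [0.0195, -0.339, 0], [0, 0, 0]]
  ]
}}

```text
time: 2.78
tool_pos: [0.491, 0.2915, 0.1808]
tool_rot: [3.141, 0.0, 0.353]
contact_force: [0.8, -0.2, -0.7]
opening: 0.0919
```

```bash
python3 - <<'E'
from h import *
s=status.observe();print(s['time'],s['tool_pos'],s['tool_rot'],s['contact_force'])
d=grab('wrist');save(d,'wrist2.png');np.savez('/tmp/w2.npz',pos=s['tool_pos'],rot=s['tool_rot'],**d)
cv2.imwrite('pics/w2c.png',cv2.resize(d['img'][100:260,230:410,::-1],None,fx=4.4,fy=3.7,interpolation=cv2.INTER_CUBIC))
E
```

```text
2.7833 [0.49101979 0.29147871 0.18076024] [3.14066995e+00 1.62224568e-04 3.52862034e-01] [ 0.7694979  -0.24939822 -0.65848637]
```

View pics/w2c.png

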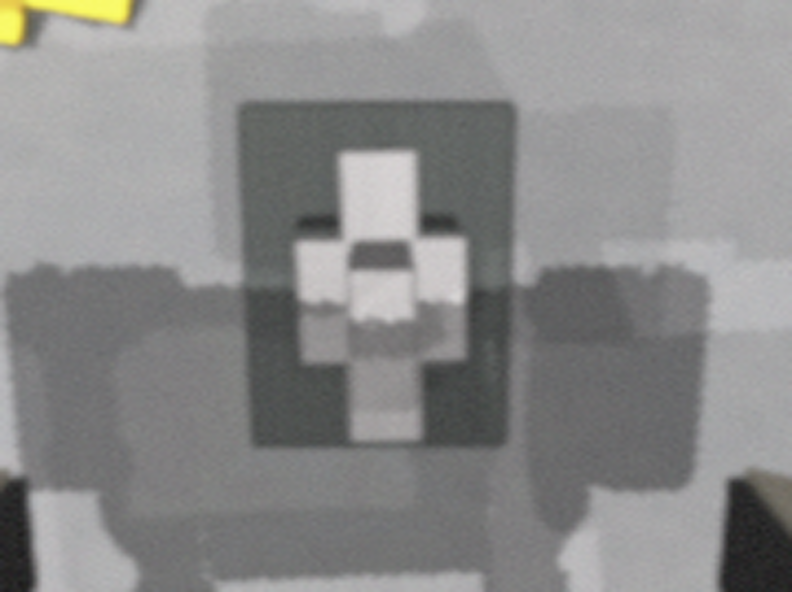

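The view shows the spanner on its rest: bar ends at crop rows 150 and 441, grip block at the centre. It is lined up with the tool to within a degree or two.

```bash
python3 - <<'E'
from h import *
d=dict(np.load('/tmp/w2.npz'));K,T=cam(d,(d['pos'],d['rot']))
f=lambda x,y:((x+.5)/4.4-.5+230,(y+.5)/3.7-.5+100)
pts=dict(farL=(339,152),farR=(417,150),nearL=(349,441),nearR=(422,440),wideLt=(294,240),wideLb=(300,363),wideRt=(467,237),wideRb=(467,361))
W={k:ray(K,T,f(*v),.042)[0][:2] for k,v in pts.items()}
G={k:ray(K,T,f(*v),.082)[0][:2] for k,v in dict(tl=(349,270),tr=(415,268),bl=(349,352),br=(416,352)).items()}
B={k:ray(K,T,f(*v),.008)[0][:2] for k,v in dict(a=(238,102),b=(517,101),c=(508,446),e=(251,447)).items()}
far=(W['farL']+W['farR'])/2;near=(W['nearL']+W['nearR'])/2
print('bar len',np.linalg.norm(far-near),'ctr',(far+near)/2,'yaw',np.arctan2(*(far-near)[::-1]),'w',np.linalg.norm(W['farL']-W['farR']))
w=np.mean([W[k] for k in W if 'wide' in k],axis=0);print('wide ctr',w, np.linalg.norm(W['wideLt']-W['wideLb']),np.linalg.norm(W['wideLt']-W['wideRt']))
print('grip',np.mean(list(G.values()),axis=0),np.linalg.norm(G['tl']-G['bl']),np.linalg.norm(G['tl']-G['tr']))
print('base',np.mean(list(B.values()),axis=0),np.linalg.norm(B['a']-B['e']),np.linalg.norm(B['a']-B['b']), np.arctan2(*((B['a']+B['b']-B['c']-B['e'])[::-1])))
E
```

```text
bar len 0.08319705694565711 ctr [0.49496128 0.29174379] yaw 0.3749969576273982 w 0.017640271405594463
wide ctr [0.49499224 0.29172531] 0.035408063567601074 0.040016552091293955
grip [0.50192239 0.29448444] 0.02052419721979825 0.013322938632041172
base [0.49267196 0.29161303] 0.10926413397273212 0.0694069219731521 0.35784297253758235
```

>>> {"api": "jog_arm", "payload": {
  "series": [
    [1, [0.001, 0, 0.015], [0, 0, -0.01]],
    [1, [0.003, 0.001, 0.045], [0, 0, -0.015]],
    [1, [0.004, 0.0012, 0.08], [0, 0, -0.015]],
    [1, [0.004, 0.0012, 0.105], [0, 0, -0.015]],
    [1, [0.004, 0.0012, 0.12], [0, 0, -0.015]],
    [1, [0.004, 0.0012, 0.127], [0, 0, -0.015]],
    [1, [0.004, 0.0012, 0.132], [0, 0, -0.015]],
    [1, [0.004, 0.0012, 0.132], [0, 0, -0.015]],
    [1, [0.004, 0.0012, 0.132], [0, 0, -0.015]]
  ]
}}

```text
time: 3.58
tool_pos: [0.496, 0.2925, 0.0496]
tool_rot: [3.141, -0.002, 0.367]
contact_force: [-0.3, -0.4, 0.1]
opening: 0.0917
```

>>> {"api": "jog_arm", "payload": {
  "squeeze": 15,
  "series": [
    [1, [-0.001, 0.0004, 0.003], [0, 0, 0]],
    [1, [-0.001, 0.0004, 0.005], [0, 0, 0]],
    [1, [-0.001, 0.0004, 0.006], [0, 0, 0]],
    [1, [-0.001, 0.0004, 0.006], [0, 0, 0]],
    [0, [-0.001, 0.0004, 0.006], [0, 0, 0]],
    [-0.6, [-0.001, 0.0004, 0.006], [0, 0, 0]],
    [-1, [-0.001, 0.0004, 0.006], [0, 0, 0]],
    [-1, [-0.001, 0.0004, 0.006], [0, 0, 0]],
    [-1, [-0.001, 0.0004, 0.006], [0, 0, 0]],
    [-1, [-0.001, 0.0004, 0.006], [0, 0, 0]],
    [-1, [-0.001, 0.0004, 0.006], [0, 0, 0]],
    [-1, [-0.001, 0.0004, 0.006], [0, 0, 0]]
  ]
}}

```text
time: 4.58
tool_pos: [0.4943, 0.2922, 0.0427]
tool_rot: [3.141, 0.0, 0.368]
contact_force: [0.6, 0.2, 0.1]
opening: 0.0428
```

>>> {"api": "jog_arm", "payload": {
  "squeeze": 30,
  "series": [
    [-1, [0, 0, 0], [0, 0, 0]],
    [-1, [0, 0, 0], [0, 0, 0]],
    [-1, [0, 0, 0], [0, 0, 0]],
    [-1, [0, 0, 0], [0, 0, 0]],
    [-1, [0, 0, 0], [0, 0, 0]],
    [-1, [0, 0, 0], [0, 0, 0]],
    [-1, [0, 0, 0], [0, 0, 0]],
    [-1, [0, 0, 0], [0, 0, 0]],
    [-1, [0, 0, 0], [0, 0, 0]]
  ]
}}

```text
time: 5.33
tool_pos: [0.4943, 0.2921, 0.0427]
tool_rot: [3.141, 0.0, 0.368]
contact_force: [-0.8, -1.2, 0.4]
opening: 0.0137
```

>>> {"api": "jog_arm", "payload": {
  "squeeze": 60,
  "series": [
    [-1, [0, 0, 0], [0, 0, 0]],
    [-1, [0, 0, -0.002], [0, 0, 0]],
    [-1, [0, 0, -0.006], [0, 0, 0]],
    [-1, [0, 0, -0.015], [0, 0, 0]],
    [-1, [0, 0, -0.035], [0, 0, 0]],
    [-1, [0, 0, -0.06], [0, 0, 0]],
    [-1, [0, 0, -0.08], [0, 0, 0]],
    [-1, [0, 0, -0.097], [0, 0, 0]],
    [-1, [0, 0, -0.105], [0, 0, 0]],
    [-1, [0, 0, -0.105], [0, 0, 0]],
    [-1, [0, 0, -0.105], [0, 0, 0]]
  ]
}}

```text
time: 6.25
tool_pos: [0.4941, 0.2921, 0.1476]
tool_rot: [3.142, -0.0, 0.368]
contact_force: [-0.3, 0.2, -3.4]
opening: 0.0137
```

```bash
python3 - <<'E'
from h import *
s=status.observe();print(s)
d=grab('wrist');save(d,'wrist3.png');np.savez('/tmp/w3.npz',pos=s['tool_pos'],rot=s['tool_rot'],**d)
cv2.imwrite('pics/w3c.png',cv2.resize(d['img'][140:340,220:420,::-1],None,fx=3,fy=3,interpolation=cv2.INTER_CUBIC))
d=grab('scene');save(d,'scene3.png')
E
```

```text
{'time': 6.25, 'qpos': array([ 4.00491051e-01,  5.01852803e-01,  1.50048687e+00, -8.01297021e-05,
        1.13924023e+00,  1.60347556e+00]), 'qvel': array([-0.00037438,  0.02459731,  0.02259533,  0.00114138, -0.00380766,
        0.0015435 ]), 'joint_efforts': array([ 2.93369160e-02, -5.30116868e+01, -2.48786902e+01,  3.47459468e-02,
       -7.10843434e-02, -1.10634560e-04]), 'tool_pos': array([0.49406973, 0.29211529, 0.14758746]), 'tool_rot': array([ 3.14152033e+00, -1.51240437e-05,  3.67845332e-01]), 'contact_force': array([-0.25112147,  0.22839634, -3.44926537]), 'torque': array([-0.04532144,  0.01589549,  0.03688995]), 'opening': 0.013666834315869895}
```

View pics/w3c.png

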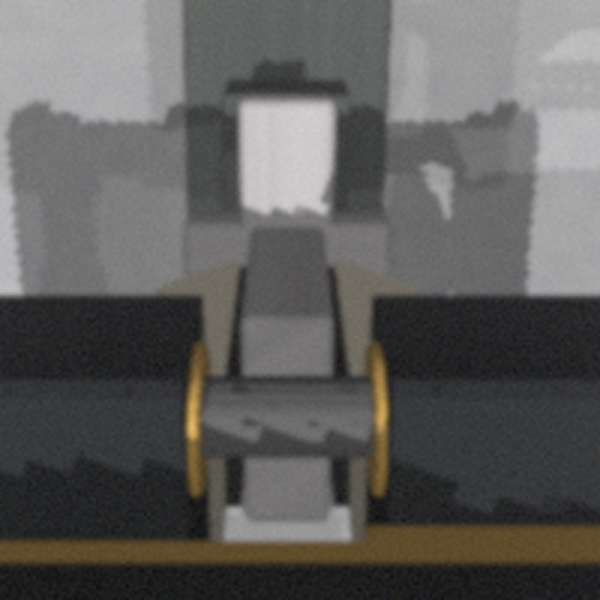

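The spanner is held straight: its far bar end is at crop (239..332, 98), and the bar edges are parallel to the jaws. Next I'll use it to check the wrist camera's bias.

```bash
python3 - <<'E'
from h import *
d=dict(np.load('/tmp/w3.npz'));K=d['camera_matrix'];T=d['tool_from_camera']
f=lambda x,y:((x+.5)/3-.5+220,(y+.5)/3-.5+140)
for k,v in dict(fl=(239,97),fr=(333,97),barL=(242,210),barR=(329,205),wideL=(186,222),wideR=(389,220),gripL=(240,510),gripR=(335,510),gtopL=(243,318),gtopR=(333,318),gfarL=(250,230),gfarR=(327,230)).items():
    zz=.0007 if k[0] in 'fbw' else -.0393
    print(k,np.round(ray(K,T,f(*v),zz)[0]*1e3,1))
c=cv2.cvtColor(d['img'],cv2.COLOR_RGB2GRAY)
r=c[178:200,290:340].astype(int)
for y in (180,190,200): print(y,c[y,295:335])
print(c[165:180,315])
E
```

```text
fl [43.  -9.1  0.7]
fr [43.   8.1  0.7]
barL [21.1 -8.9  0.7]
barR [22.1  7.7  0.7]
wideL [ 18.7 -19.6   0.7]
wideR [19.1 19.1  0.7]
gripL [-15.   -7.8 -39.3]
gripR [-15.1   7.2 -39.3]
gtopL [ 18.4  -6.9 -39.3]
gtopR [ 18.3   6.4 -39.3]
gfarL [ 32.2  -5.7 -39.3]
gfarR [ 32.2   5.4 -39.3]
180 [ 64  62  63  77 116 161 182 196 197 199 200 202 200 204 198 197 197 201
 198 201 201 202 205 205 206 203 204 206 203 203 205 205 203 199 195 173
 140  94  65  59]
190 [ 66  70  68  80 116 156 184 195 198 198 199 197 201 203 202 196 199 199
 202 200 200 204 203 204 203 203 205 202 202 206 204 201 199 198 186 165
 123  86  66  62]
200 [ 71  72  71  79 111 145 180 194 200 198 198 200 205 201 196 193 198 199
 197 201 203 202 201 203 203 202 204 204 200 204 202 201 197 180 150 114
  89  67  64  64]
[ 62  59  54  52  51  65  87 111 139 172 189 199 199 203 202]
```

View pics/scene3.png

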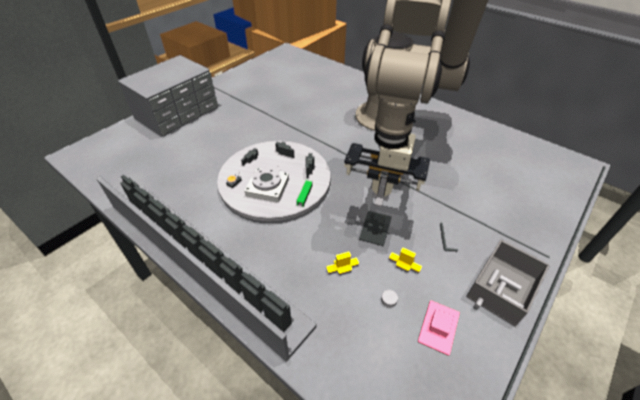

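The spanner's position relative to the ring agrees between the two cameras: both put the TCP target near (0.5907, -0.0328) at yaw 0.302. I'll move above it.

>>> {"api": "jog_arm", "payload": {
  "series": [
    [-1, [-0.001, 0.015, 0], [0, 0, 0.005]],
    [-1, [-0.003, 0.045, 0], [0, 0, 0.01]],
    [-1, [-0.006, 0.08, 0], [0, 0, 0.02]],
    [-1, [-0.009, 0.116, 0], [0, 0, 0.03]],
    [-1, [-0.012, 0.152, 0], [0, 0, 0.04]],
    [-1, [-0.015, 0.188, 0], [0, 0, 0.05]],
    [-1, [-0.018, 0.224, 0], [0, 0, 0.06]],
    [-1, [-0.021, 0.26, 0], [0, 0, 0.066]],
    [-1, [-0.024, 0.296, 0], [0, 0, 0.066]],
    [-1, [-0.026, 0.322, 0], [0, 0, 0.066]],
    [-1, [-0.0267, 0.3375, 0], [0, 0, 0.066]],
    [-1, [-0.0267, 0.338, 0], [0, 0, 0.066]]
  ]
}}

```text
time: 7.35
tool_pos: [0.5912, -0.0358, 0.1464]
tool_rot: [3.142, 0.002, 0.298]
contact_force: [-0.4, 0.3, -3.1]
opening: 0.014
```

>>> {"api": "jog_arm", "payload": {
  "series": [
    [-1, [0, 0, 0.005], [0, 0, 0]],
    [-1, [0, 0, 0.015], [0, 0, 0]],
    [-1, [0, 0, 0.025], [0, 0, 0]],
    [-1, [0, 0, 0.034], [0, 0, 0]],
    [-1, [0, 0, 0.038], [0, 0, 0]],
    [-1, [0, 0, 0.04], [0, 0, 0]],
    [-1, [0, 0, 0.04], [0, 0, 0]],
    [-1, [0, 0, 0.04], [0, 0, 0]]
  ]
}}

```text
time: 8.02
tool_pos: [0.5911, -0.0326, 0.1079]
tool_rot: [3.141, -0.0, 0.302]
contact_force: [-0.5, 1.0, -3.3]
opening: 0.0136
```

```bash
python3 - <<'E'
from h import *
s=status.observe();print(s['time'],s['tool_pos'],s['tool_rot'],s['contact_force'],s['torque'])
d=grab('wrist');np.savez('/tmp/w4.npz',pos=s['tool_pos'],rot=s['tool_rot'],**d)
cv2.imwrite('pics/w4c.png',cv2.resize(d['img'][120:280,220:420,::-1],None,fx=4,fy=3.7,interpolation=cv2.INTER_CUBIC))
d=grab('top');np.savez('/tmp/t4.npz',**d)
cv2.imwrite('pics/t4c.png',cv2.resize(d['img'][140:230,360:470,::-1],None,fx=6,fy=6,interpolation=cv2.INTER_CUBIC))
E
```

```text
8.0167 [ 0.59107228 -0.03263702  0.10785149] [ 3.14137674e+00 -3.05276345e-04  3.02085160e-01] [-0.45944044  0.99337197 -3.2565002 ] [0.04801517 0.06817311 0.00267083]
```

View pics/w4c.png

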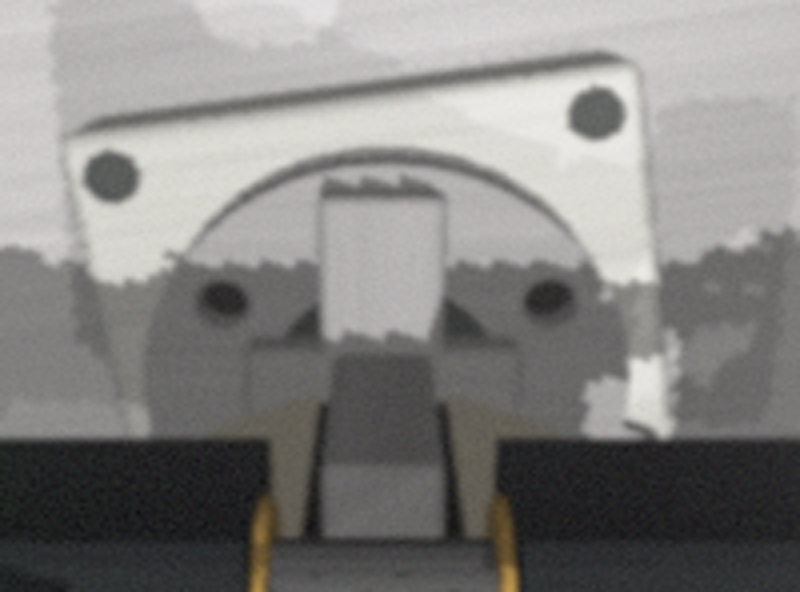

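View pics/t4c.png

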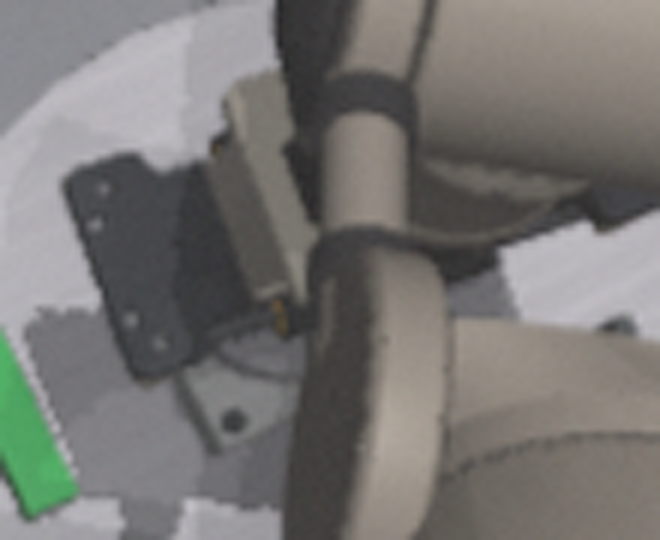

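The side holes are visible at crop (222,298) and (548,297), symmetric about the bar, and the front hole is hidden under the bar. I'll compute the residual error.

```bash
python3 - <<'E'
from h import *
d=dict(np.load('/tmp/w4.npz'));K=d['camera_matrix'];T=d['tool_from_camera']
g=cv2.cvtColor(d['img'],cv2.COLOR_RGB2GRAY)
S=8
for (x0,y0,x1,y1) in [(265,190,288,212),(345,190,370,212)]:
    c=cv2.resize(g[y0:y1,x0:x1],None,fx=S,fy=S,interpolation=cv2.INTER_CUBIC)
    for th in (60,75,85):
        cs,_=cv2.findContours((c<th).astype(np.uint8),cv2.RETR_EXTERNAL,cv2.CHAIN_APPROX_NONE)
        k=max(cs,key=cv2.contourArea);m=cv2.moments(k);u=(np.array([m['m10'],m['m01']])/m['m00']+.5)/S-.5+[x0,y0]
        bx=cv2.boundingRect(k);print(th,u,bx,np.round(ray(K,T,u,.0319)[0]*1e3,2))
f=lambda x,y:((x+.5)/4-.5+220,(y+.5)/3.7-.5+120)
for k,v in dict(fl=(322,196),fr=(445,196),wl=(246,345),wr=(522,345)).items(): print(k,np.round(ray(K,T,f(*v),.0007)[0]*1e3,1))
E
```

```text
60 [275.71338251 200.46351654] (47, 54, 84, 66) [ 16.72 -27.05  31.9 ]
75 [275.47060813 200.71183713] (37, 49, 99, 82) [ 16.54 -27.22  31.9 ]
85 [275.24750776 201.3816382 ] (33, 46, 107, 101) [ 16.07 -27.39  31.9 ]
60 [356.4471087  200.21393798] (54, 52, 87, 67) [16.87 27.47 31.9 ]
75 [356.64338658 200.46755088] (50, 47, 96, 84) [16.69 27.61 31.9 ]
85 [356.93254706 201.09409384] (46, 43, 104, 99) [16.24 27.82 31.9 ]
fl [42.7 -8.7  0.7]
fr [42.7  8.2  0.7]
wl [ 19.2 -19.9   0.7]
wr [19.2 19.6  0.7]
```

Residual error is within 0.5 mm. I'll descend gently and watch the force.

>>> {"api": "jog_arm", "payload": {
  "series": [
    [-1, [0, 0.0003, 0.003], [0, 0, 0]],
    [-1, [0, 0.0003, 0.007], [0, 0, 0]],
    [-1, [0, 0.0003, 0.01], [0, 0, 0]],
    [-1, [0, 0.0003, 0.012], [0, 0, 0]],
    [-1, [0, 0.0003, 0.013], [0, 0, 0]],
    [-1, [0, 0.0003, 0.014], [0, 0, 0]],
    [-1, [0, 0.0003, 0.0145], [0, 0, 0]],
    [-1, [0, 0.0003, 0.015], [0, 0, 0]],
    [-1, [0, 0.0003, 0.0155], [0, 0, 0]],
    [-1, [0, 0.0003, 0.0155], [0, 0, 0]]
  ]
}}

```text
time: 8.95
tool_pos: [0.591, -0.0331, 0.0922]
tool_rot: [3.141, -0.0, 0.302]
contact_force: [-0.3, -0.2, -3.1]
opening: 0.0137
```

The tips are about 2.5 mm below the face with no added force, so both pins are entering holes. Continuing down to feel for the bottom.

>>> {"api": "jog_arm", "payload": {
  "series": [
    [-1, [0, 0, 0.001], [0, 0, 0]],
    [-1, [0, 0, 0.002], [0, 0, 0]],
    [-1, [0, 0, 0.003], [0, 0, 0]],
    [-1, [0, 0, 0.004], [0, 0, 0]],
    [-1, [0, 0, 0.0045], [0, 0, 0]],
    [-1, [0, 0, 0.005], [0, 0, 0]],
    [-1, [0, 0, 0.005], [0, 0, 0]]
  ]
}}

```text
time: 9.53
tool_pos: [0.5909, -0.0331, 0.0871]
tool_rot: [-3.142, 0.0, 0.302]
contact_force: [0.1, -0.5, -2.3]
opening: 0.0134
```

>>> {"api": "jog_arm", "payload": {
  "series": [
    [-1, [0, 0, 0.0003], [0, 0, 0]],
    [-1, [0, 0, 0.0006], [0, 0, 0]],
    [-1, [0, 0, 0.0006], [0, 0, 0]]
  ]
}}

```text
time: 9.78
tool_pos: [0.591, -0.0331, 0.0866]
tool_rot: [3.141, -0.0, 0.302]
contact_force: [-0.2, 0.0, -3.0]
opening: 0.014
```

>>> {"api": "jog_arm", "payload": {
  "series": [
    [-1, [0, 0, 0.0004], [0, 0, 0]],
    [-1, [0, 0, 0.0008], [0, 0, 0]],
    [-1, [0, 0, 0.001], [0, 0, 0]],
    [-1, [0, 0, 0.001], [0, 0, 0]]
  ]
}}

```text
time: 10.12
tool_pos: [0.5911, -0.0331, 0.0862]
tool_rot: [3.141, -0.0, 0.302]
contact_force: [-2.4, 0.2, 2.8]
opening: 0.0136
```

```bash
python3 - <<'E'
from h import *
s=status.observe();print(s['time'],s['tool_pos'],s['tool_rot'],s['contact_force'],s['torque'])
d=grab('wrist');np.savez('/tmp/w5.npz',pos=s['tool_pos'],rot=s['tool_rot'],**d)
cv2.imwrite('pics/w5c.png',cv2.resize(d['img'][120:280,220:420,::-1],None,fx=4,fy=3.7,interpolation=cv2.INTER_CUBIC))
E
```

```text
10.1167 [ 0.59111159 -0.03313214  0.08616408] [ 3.14120035e+00 -4.96075226e-04  3.01823652e-01] [-2.37346031  0.1843004   2.82321275] [0.06518148 0.34748933 0.01909144]
```

View pics/w5c.png

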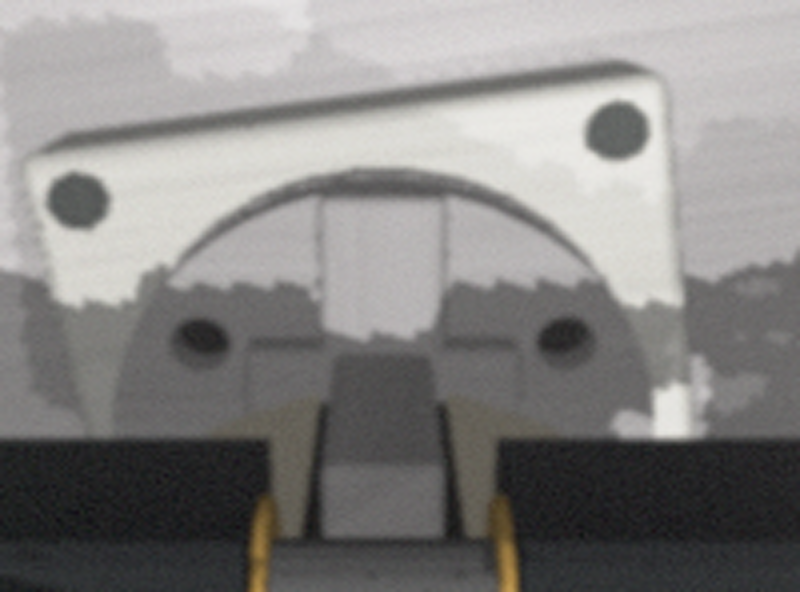

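The bottom is felt at about 6 N of contact, and the bar lies close on the ring with the pins fully in. I'll ease off 0.3 mm and turn clockwise (+z about the tool axis).

>>> {"api": "jog_arm", "payload": {
  "series": [
    [-1, [0, 0, -0.0003], [0, 0, 0]],
    [-1, [0, 0, -0.0004], [0, 0, 0.01]],
    [-1, [0, 0, -0.0004], [0, 0, 0.025]],
    [-1, [0, 0, -0.0004], [0, 0, 0.045]],
    [-1, [0, 0, -0.0004], [0, 0, 0.065]],
    [-1, [0, 0, -0.0004], [0, 0, 0.085]],
    [-1, [0, 0, -0.0004], [0, 0, 0.105]],
    [-1, [0, 0, -0.0004], [0, 0, 0.125]],
    [-1, [0, 0, -0.0004], [0, 0, 0.145]]
  ]
}}

```text
time: 10.92
tool_pos: [0.5913, -0.0332, 0.0862]
tool_rot: [3.141, -0.001, 0.155]
contact_force: [-0.6, -0.9, 3.3]
opening: 0.014
```

```bash
python3 - <<'E'
from h import *
s=status.observe();print(s['time'],s['tool_pos'],s['tool_rot'],s['contact_force'],s['torque'],s['joint_efforts'][5])
E
```

```text
10.9167 [ 0.59128653 -0.03324931  0.0861878 ] [ 3.14110017e+00 -7.05453273e-04  1.54879022e-01] [-0.58778541 -0.92344714  3.2858144 ] [-0.2547738  -0.0559468   0.27345726] -0.006172358407638967
```

The resisting moment is 0.27 N·m, as expected for the ring turning. Continuing.

>>> {"api": "jog_arm", "payload": {
  "series": [
    [-1, [0, 0, -0.0002], [0, 0, 0.03]],
    [-1, [0, 0, -0.0003], [0, 0, 0.06]],
    [-1, [0, 0, -0.0003], [0, 0, 0.09]],
    [-1, [0, 0, -0.0003], [0, 0, 0.12]],
    [-1, [0, 0, -0.0003], [0, 0, 0.15]],
    [-1, [0, 0, -0.0003], [0, 0, 0.18]],
    [-1, [0, 0, -0.0003], [0, 0, 0.21]],
    [-1, [0, 0, -0.0003], [0, 0, 0.24]]
  ]
}}

```text
time: 11.58
tool_pos: [0.5913, -0.0334, 0.0862]
tool_rot: [3.141, -0.001, -0.086]
contact_force: [1.3, -1.5, 1.4]
opening: 0.0137
```

```bash
cat > st.py <<'E'
from h import *
s=status.observe();print(s['time'],s['tool_pos'],s['tool_rot'],s['contact_force'],s['torque'],s['qpos'][5])
E
python3 st.py
```

```text
11.5833 [ 0.59126446 -0.03339961  0.0862219 ] [ 3.14107153e+00 -6.40860037e-04 -8.56245673e-02] [ 1.3260071  -1.48798178  1.40201273] [-0.27132722 -0.15907646  0.35597587] 1.4711442672974757
```

>>> {"api": "jog_arm", "payload": {
  "series": [
    [-1, [0, 0, 0], [0, 0, 0.025]],
    [-1, [0, 0, 0], [0, 0, 0.05]],
    [-1, [0, 0, 0], [0, 0, 0.075]],
    [-1, [0, 0, 0], [0, 0, 0.1]],
    [-1, [0, 0, 0], [0, 0, 0.125]],
    [-1, [0, 0, 0], [0, 0, 0.14]]
  ]
}}

```text
time: 12.08
tool_pos: [0.5912, -0.0335, 0.0862]
tool_rot: [3.141, -0.001, -0.225]
contact_force: [0.3, -2.7, 1.9]
opening: 0.0138
```

```bash
python3 st.py
```

```text
12.0833 [ 0.59121176 -0.03348492  0.086231  ] [ 3.14110370e+00 -6.03532330e-04 -2.25384665e-01] [ 0.26367742 -2.72623885  1.91852854] [-0.48444808 -0.22598135  0.3122254 ] 1.610811387576301
```

Now small steps, 0.04 rad per call, watching for the moment to rise.

>>> {"api": "jog_arm", "payload": {
  "series": [
    [-1, [0, 0, 0], [0, 0, 0.015]],
    [-1, [0, 0, 0], [0, 0, 0.03]],
    [-1, [0, 0, 0], [0, 0, 0.04]]
  ]
}}

```text
time: 12.33
tool_pos: [0.5912, -0.0335, 0.0863]
tool_rot: [3.141, -0.001, -0.265]
contact_force: [1.0, -3.8, 0.2]
opening: 0.0134
```

```bash
python3 st.py
```

```text
12.3333 [ 0.59119297 -0.03347656  0.08626043] [ 3.14115717e+00 -5.93243412e-04 -2.64603039e-01] [ 0.98443035 -3.82761424  0.19167714] [-0.68606533 -0.37619696  0.32819907] 1.650001509345087
```

>>> {"api": "jog_arm", "payload": {
  "series": [
    [-1, [0, 0, 0], [0, 0, 0.015]],
    [-1, [0, 0, 0], [0, 0, 0.03]],
    [-1, [0, 0, 0], [0, 0, 0.04]]
  ]
}}

```text
time: 12.58
tool_pos: [0.5911, -0.0335, 0.0863]
tool_rot: [3.141, -0.0, -0.305]
contact_force: [2.2, -4.4, -0.6]
opening: 0.0135
```

```bash
python3 st.py
```

```text
12.5833 [ 0.59113847 -0.03345546  0.08626887] [ 3.14115314e+00 -4.98635746e-04 -3.04742479e-01] [ 2.17523311 -4.35217038 -0.60200348] [-0.83263435 -0.4104884   0.34775538] 1.6901759859465815
```

Side force is growing a little, so I'll shift slightly with it as I turn.

>>> {"api": "jog_arm", "payload": {
  "series": [
    [-1, [0.0002, 0.0002, 0], [0, 0, 0.015]],
    [-1, [0.0003, 0.0003, 0], [0, 0, 0.03]],
    [-1, [0.0003, 0.0003, 0], [0, 0, 0.04]]
  ]
}}

```text
time: 12.83
tool_pos: [0.5912, -0.0335, 0.0863]
tool_rot: [3.141, 0.0, -0.345]
contact_force: [1.8, -4.5, -0.3]
opening: 0.0138
```

```bash
python3 st.py
```

```text
12.8333 [ 0.5911614  -0.03350095  0.08627731] [ 3.14149496e+00  2.11610769e-05 -3.44697300e-01] [ 1.77783425 -4.54881852 -0.25249474] [-0.6838331  -0.38518521  0.31778769] 1.7296002892869269
```

>>> {"api": "jog_arm", "payload": {
  "series": [
    [-1, [0, 0, 0], [0, 0, 0.015]],
    [-1, [0, 0, 0], [0, 0, 0.03]],
    [-1, [0, 0, 0], [0, 0, 0.04]]
  ]
}}

```text
time: 13.08
tool_pos: [0.5911, -0.0335, 0.0863]
tool_rot: [3.141, 0.0, -0.385]
contact_force: [1.9, -4.1, -1.8]
opening: 0.0137
```

```bash
python3 st.py
```

```text
13.0833 [ 0.59114528 -0.03352252  0.08626482] [ 3.14141195e+00  2.35446738e-05 -3.84605151e-01] [ 1.87050983 -4.08501318 -1.75333059] [-0.68276318 -0.37932104  0.32252163] 1.7695578872181201
```

>>> {"api": "jog_arm", "payload": {
  "series": [
    [-1, [0, 0, 0], [0, 0, 0.015]],
    [-1, [0, 0, 0], [0, 0, 0.03]],
    [-1, [0, 0, 0], [0, 0, 0.04]]
  ]
}}

```text
time: 13.33
tool_pos: [0.5911, -0.0335, 0.0863]
tool_rot: [3.141, 0.0, -0.425]
contact_force: [2.3, -5.0, -0.8]
opening: 0.0136
```

```bash
python3 st.py; python3 - <<'E'
from h import *
d=grab('wrist')
cv2.imwrite('pics/w6c.png',cv2.resize(d['img'][120:280,200:440,::-1],None,fx=3.3,fy=3.3,interpolation=cv2.INTER_CUBIC))
d=grab('scene')
cv2.imwrite('pics/s6c.png',cv2.resize(d['img'][130:230,210:340,::-1],None,fx=5,fy=5,interpolation=cv2.INTER_CUBIC))
E
```

```text
13.3333 [ 0.59112703 -0.03353029  0.08625978] [ 3.14140502e+00  3.63025838e-05 -4.24601796e-01] [ 2.27960124 -5.02379954 -0.77068043] [-0.77275845 -0.32062415  0.33528267] 1.8095372052894312
```

View pics/w6c.png

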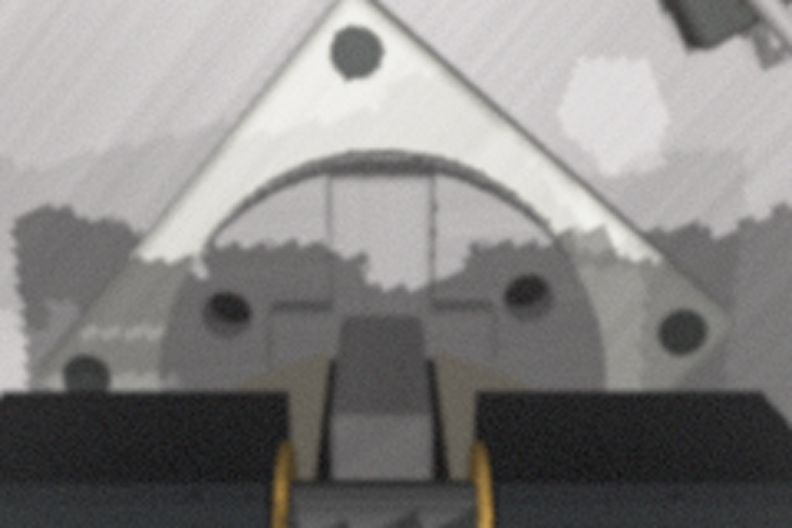

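View pics/s6c.png

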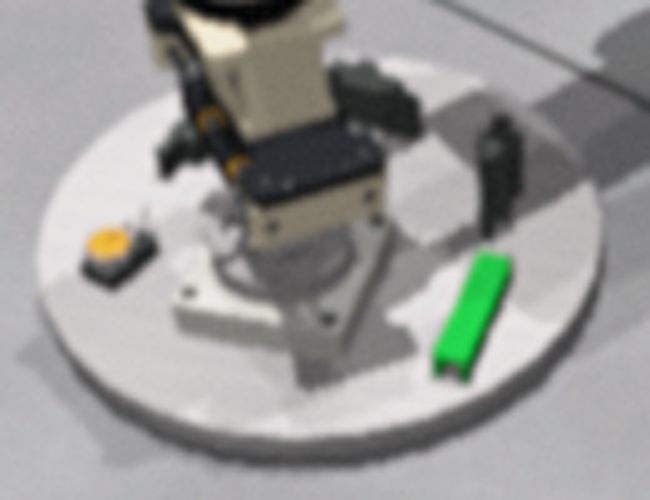

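The ring follows the spanner: the side holes have kept their place relative to the bar while the seat has rotated in view. Continuing in small steps.

>>> {"api": "jog_arm", "payload": {
  "series": [
    [-1, [0, 0, 0], [0, 0, 0.013]],
    [-1, [0, 0, 0], [0, 0, 0.026]],
    [-1, [0, 0, 0], [0, 0, 0.04]]
  ]
}}

```text
time: 13.68
tool_pos: [0.5911, -0.0336, 0.0862]
tool_rot: [3.141, 0.0, -0.465]
contact_force: [1.4, -3.7, -1.1]
opening: 0.0136
```

```bash
python3 st.py
```

```text
13.6833 [ 0.59110981 -0.03355935  0.08624967] [ 3.14134758e+00  9.84160585e-05 -4.64536773e-01] [ 1.40376443 -3.74378067 -1.11497391] [-0.74627845 -0.27245066  0.28569023] 1.8494580040477744
```

>>> {"api": "jog_arm", "payload": {
  "series": [
    [-1, [0, 0, 0], [0, 0, 0.013]],
    [-1, [0, 0, 0], [0, 0, 0.026]],
    [-1, [0, 0, 0], [0, 0, 0.04]]
  ]
}}

```text
time: 13.93
tool_pos: [0.5911, -0.0335, 0.0863]
tool_rot: [3.141, 0.0, -0.504]
contact_force: [0.7, -5.0, -1.3]
opening: 0.0139
```

```bash
python3 st.py
```

```text
13.9333 [ 0.59112076 -0.03352658  0.08627659] [ 3.14136127e+00  7.75587824e-06 -5.04491746e-01] [ 0.7163486  -4.97817432 -1.28223045] [-0.89212071 -0.27523007  0.31137257] 1.8894813099608485
```

>>> {"api": "jog_arm", "payload": {
  "series": [
    [-1, [0, 0, 0], [0, 0, 0.013]],
    [-1, [0, 0, 0], [0, 0, 0.026]],
    [-1, [0, 0, 0], [0, 0, 0.04]]
  ]
}}

```text
time: 14.18
tool_pos: [0.5911, -0.0335, 0.0863]
tool_rot: [3.141, 0.0, -0.544]
contact_force: [1.4, -5.3, -0.4]
opening: 0.0139
```

```bash
python3 st.py
```

```text
14.1833 [ 0.5911     -0.03354647  0.08627085] [ 3.14132613e+00  5.14438136e-05 -5.44487008e-01] [ 1.38917658 -5.28579085 -0.37109922] [-0.87899326 -0.1934231   0.32260976] 1.9294530079838934
```

>>> {"api": "jog_arm", "payload": {
  "series": [
    [-1, [0, 0, 0], [0, 0, 0.013]],
    [-1, [0, 0, 0], [0, 0, 0.026]],
    [-1, [0, 0, 0], [0, 0, 0.035]]
  ]
}}

```text
time: 14.43
tool_pos: [0.5911, -0.0336, 0.0863]
tool_rot: [3.141, 0.0, -0.58]
contact_force: [1.6, -4.7, -1.3]
opening: 0.0139
```

```bash
python3 st.py
```

```text
14.4333 [ 0.59109821 -0.033576    0.08626834] [ 3.14128703e+00  3.30937107e-05 -5.79546557e-01] [ 1.59438919 -4.72992816 -1.25203704] [-0.8987376  -0.19931797  0.29673204] 1.9645061316483658
```

>>> {"api": "jog_arm", "payload": {
  "series": [
    [-1, [0, 0, 0], [0, 0, 0.012]],
    [-1, [0, 0, 0], [0, 0, 0.024]],
    [-1, [0, 0, 0], [0, 0, 0.03]]
  ]
}}

```text
time: 14.68
tool_pos: [0.5911, -0.0336, 0.0863]
tool_rot: [3.141, 0.0, -0.61]
contact_force: [1.3, -5.1, -0.9]
opening: 0.0137
```

```bash
python3 st.py
```

```text
14.6833 [ 0.59107989 -0.03359866  0.08626045] [ 3.14126063e+00  5.64820026e-05 -6.09533657e-01] [ 1.29663917 -5.13199433 -0.8789186 ] [-0.88002949 -0.25087253  0.31054431] 1.9944608833026383
```

>>> {"api": "jog_arm", "payload": {
  "series": [
    [-1, [0, 0, 0], [0, 0, 0.012]],
    [-1, [0, 0, 0], [0, 0, 0.024]],
    [-1, [0, 0, 0], [0, 0, 0.03]]
  ]
}}

```text
time: 14.93
tool_pos: [0.591, -0.0336, 0.0863]
tool_rot: [3.141, -0.0, -0.638]
contact_force: [2.5, -4.8, -0.8]
opening: 0.0142
```

```bash
python3 st.py
```

```text
14.9333 [ 0.59103919 -0.03359635  0.08626881] [ 3.14087582e+00 -5.98034583e-05 -6.38051646e-01] [ 2.50069597 -4.80251767 -0.82769854] [-0.83616875 -0.24555999  1.04069229] 2.0234183074748926
```

The moment jumped from 0.31 to 1.04 N·m, so this is the stop. Easing off immediately.

>>> {"api": "jog_arm", "payload": {
  "series": [
    [-1, [0, 0, 0], [0, 0, -0.015]],
    [-1, [0, 0, 0], [0, 0, -0.03]],
    [-1, [0, 0, 0], [0, 0, -0.035]]
  ]
}}

```text
time: 15.18
tool_pos: [0.591, -0.0335, 0.0863]
tool_rot: [3.141, 0.0, -0.604]
contact_force: [0.8, -4.6, 0.2]
opening: 0.0139
```

```bash
python3 st.py
```

```text
15.1833 [ 0.59098309 -0.03345317  0.08628369] [ 3.14135875e+00  3.90241080e-04 -6.03544946e-01] [ 0.78297463 -4.61051447  0.15892099] [-0.79765435 -0.10265555  0.04789792] 1.9884286355349097
```

The moment is down to 0.05 N·m. I'll relieve the side force slightly, then lift.

>>> {"api": "jog_arm", "payload": {
  "series": [
    [-1, [0.0002, 0.0004, 0], [0, 0, 0]],
    [-1, [0.0003, 0.0006, 0], [0, 0, -0.004]],
    [-1, [0.0003, 0.0006, -0.001], [0, 0, -0.004]],
    [-1, [0.0003, 0.0006, -0.002], [0, 0, -0.004]]
  ]
}}

```text
time: 15.52
tool_pos: [0.5902, -0.0332, 0.0877]
tool_rot: [3.142, 0.003, -0.6]
contact_force: [-0.3, 0.7, -3.7]
opening: 0.0139
```

```bash
python3 st.py
```

```text
15.5167 [ 0.59023842 -0.03324745  0.08770276] [ 3.14156003e+00  2.63268720e-03 -5.99658926e-01] [-0.34573452  0.73105196 -3.65217673] [ 0.14931177 -0.03276745  0.01648929] 1.9834171620969132
```

>>> {"api": "jog_arm", "payload": {
  "series": [
    [-1, [0, 0, -0.002], [0, 0, 0]],
    [-1, [0, 0, -0.005], [0, 0, 0]],
    [-1, [0, 0, -0.009], [0, 0, 0]],
    [-1, [0, 0, -0.015], [0, 0, 0]],
    [-1, [0, 0, -0.025], [0, 0, 0]],
    [-1, [0, 0, -0.038], [0, 0, 0]],
    [-1, [0, 0, -0.05], [0, 0, 0]],
    [-1, [0, 0, -0.06], [0, 0, 0]],
    [-1, [0, 0, -0.06], [0, 0, 0]],
    [-1, [0, 0, -0.06], [0, 0, 0]]
  ]
}}

```text
time: 16.35
tool_pos: [0.5914, -0.0342, 0.1492]
tool_rot: [-3.141, -0.002, -0.599]
contact_force: [-0.1, 1.0, -2.9]
opening: 0.0139
```

```bash
python3 - <<'E'
from h import *
s=status.observe();print(s['time'],s['tool_pos'],s['tool_rot'],s['contact_force'],s['torque'])
d=grab('wrist');np.savez('/tmp/w7.npz',pos=s['tool_pos'],rot=s['tool_rot'],**d)
cv2.imwrite('pics/w7c.png',cv2.resize(d['img'][100:290,200:440,::-1],None,fx=3.3,fy=3.1,interpolation=cv2.INTER_CUBIC))
E
```

```text
16.35 [ 0.5914029  -0.03423107  0.14917924] [-3.14096436e+00 -1.61252076e-03 -5.99277461e-01] [-0.08887602  1.03305855 -2.90032231] [0.08093088 0.04836234 0.00377481]
```

View pics/w7c.png

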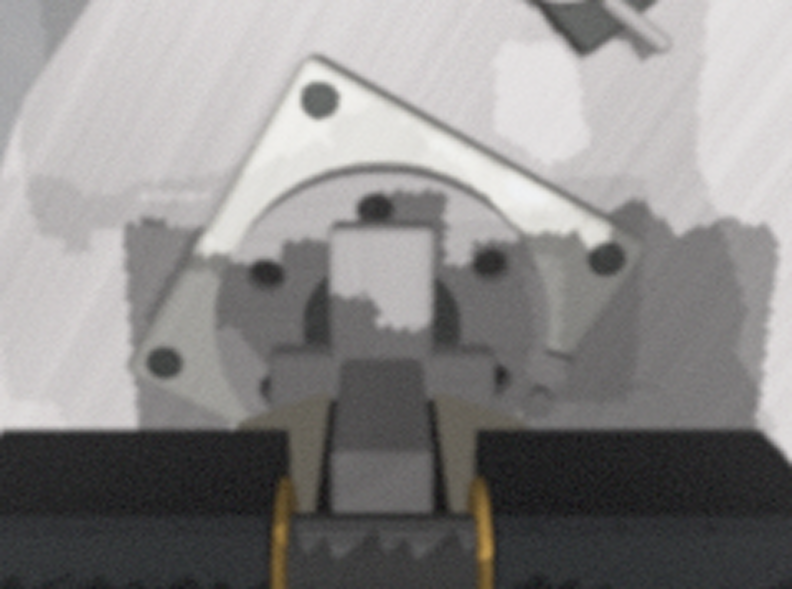

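The lug (about crop (560,358)) now lies against the post (about (540,392)). Carrying the spanner back to the rest.

>>> {"api": "jog_arm", "payload": {
  "series": [
    [-1, [-0.01, -0.008, 0], [0, 0, -0.03]],
    [-1, [-0.03, -0.024, 0], [0, 0, -0.1]],
    [-1, [-0.055, -0.044, 0], [0, 0, -0.19]],
    [-1, [-0.081, -0.065, 0], [0, 0, -0.29]],
    [-1, [-0.108, -0.087, 0], [0, 0, -0.39]],
    [-1, [-0.135, -0.109, 0], [0, 0, -0.49]],
    [-1, [-0.162, -0.131, 0], [0, 0, -0.59]],
    [-1, [-0.189, -0.153, 0], [0, 0, -0.69]],
    [-1, [-0.216, -0.174, 0], [0, 0, -0.79]],
    [-1, [-0.24, -0.194, 0], [0, 0, -0.88]],
    [-1, [-0.258, -0.208, 0], [0, 0, -0.94]],
    [-1, [-0.2645, -0.214, 0], [0, 0, -0.959]]
  ]
}}

```text
time: 17.4
tool_pos: [0.4907, 0.2952, 0.1474]
tool_rot: [-3.14, 0.002, 0.367]
contact_force: [-0.5, 0.9, -4.3]
opening: 0.0136
```

>>> {"api": "jog_arm", "payload": {
  "series": [
    [-1, [0, 0, 0.01], [0, 0, 0]],
    [-1, [0, 0, 0.03], [0, 0, 0]],
    [-1, [0, 0, 0.04], [0, 0, 0]],
    [-1, [0, 0, 0.045], [0, 0, 0]],
    [-1, [0, 0, 0.045], [0, 0, 0]],
    [-1, [0, 0, 0.045], [0, 0, 0]]
  ]
}}

```text
time: 17.9
tool_pos: [0.4937, 0.291, 0.1032]
tool_rot: [3.141, 0.0, 0.358]
contact_force: [0.1, 0.3, -3.1]
opening: 0.0137
```

```bash
python3 - <<'E'
from h import *
s=status.observe();print(s['time'],s['tool_pos'],s['tool_rot'],s['contact_force'],s['torque'])
d=grab('wrist');np.savez('/tmp/w8.npz',pos=s['tool_pos'],rot=s['tool_rot'],**d)
cv2.imwrite('pics/w8c.png',cv2.resize(d['img'][100:290,200:440,::-1],None,fx=3.3,fy=3.1,interpolation=cv2.INTER_CUBIC))
d=grab('top');np.savez('/tmp/t8.npz',**d)
cv2.imwrite('pics/t8c.png',cv2.resize(d['img'][145:225,365:465,::-1],None,fx=7,fy=7,interpolation=cv2.INTER_CUBIC))
E
```

```text
17.9 [0.49370197 0.291038   0.10315437] [3.14138726e+00 4.72049097e-04 3.58462883e-01] [ 0.08549767  0.2533387  -3.08070629] [ 0.04562592 -0.02063489 -0.00184015]
```

View pics/w8c.png

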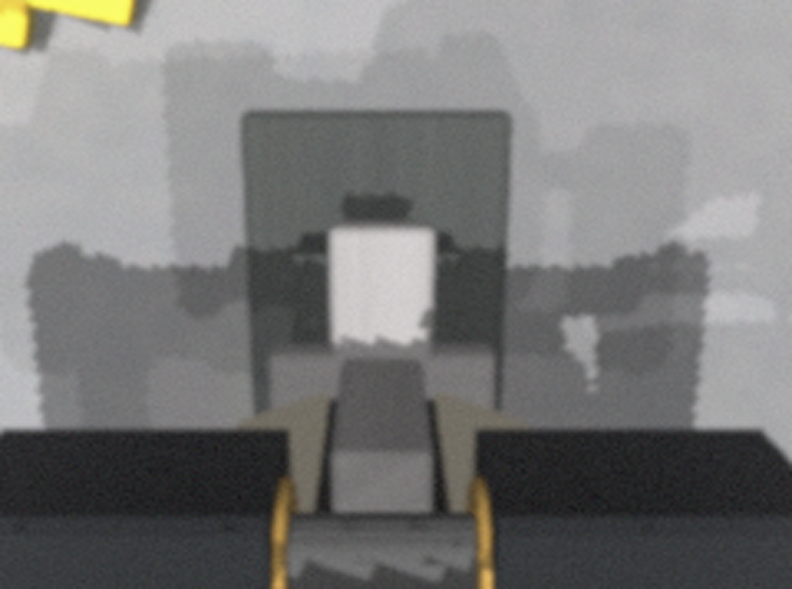

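View pics/t8c.png

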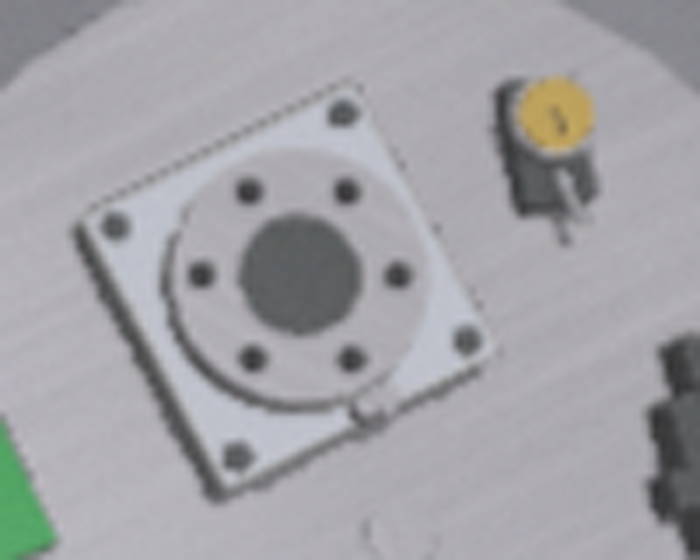

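The top view shows the ring turned by about 50° with its lug against the post, and the gauge undisturbed. Next I'll check the spanner's position over the rest.

```bash
python3 - <<'E'
from h import *
d=dict(np.load('/tmp/w8.npz'));K=d['camera_matrix'];T=d['tool_from_camera']
f=lambda x,y:((x+.5)/3.3-.5+200,(y+.5)/3.1-.5+100)
for k,v,z in [('fl',(330,228),.0007),('fr',(435,228),.0007),('wl',(270,350),.0007),('wr',(495,350),.0007),('pl',(243,113),.0952),('pr',(511,113),.0952),('pl2',(256,408),.0952),('pr2',(500,408),.0952),('blkL',(300,240),.0692),('blkR',(457,240),.0692)]:
    print(k,np.round(ray(K,T,f(*v),z)[0]*1e3,1))
d=dict(np.load('/tmp/t8.npz'));K,T=cam(d);g=cv2.cvtColor(d['img'],cv2.COLOR_RGB2GRAY)
c=cv2.resize(g[145:225,365:465],None,fx=8,fy=8,interpolation=cv2.INTER_CUBIC)
cs,_=cv2.findContours((c<125).astype(np.uint8),cv2.RETR_LIST,cv2.CHAIN_APPROX_NONE);o=np.array([.58958,-.03227]);A=[]
for k in cs:
    a=cv2.contourArea(k)
    if 250<a<2500:
        m=cv2.moments(k);u=(np.array([m['m10'],m['m01']])/m['m00']+.5)/8-.5+[365,145];p=ray(K,T,u,.076)[0][:2]-o
        if abs(np.linalg.norm(p)-.032)<.002:A.append(np.degrees(np.arctan2(p[1],p[0]))%60)
print(A)
E
```

```text
fl [42.3 -8.9  0.7]
fr [42.3  8.6  0.7]
wl [ 19.4 -19.7   0.7]
wr [19.4 19.3  0.7]
pl [ 53.7 -35.7  95.2]
pr [53.7 32.9 95.2]
pl2 [-33.4 -35.6  95.2]
pr2 [-33.4  33.1  95.2]
blkL [ 24.2 -19.8  69.2]
blkR [24.2 17.8 69.2]
[np.float64(28.66746951293561), np.float64(28.542482367841814), np.float64(28.35652915483591), np.float64(28.342477699632482), np.float64(28.368757641586875), np.float64(28.063533356059658)]
```

The ring turned 49° (0.855 rad), so it started at about 0.245 if it is now at 1.10, which is within the stated range. The spanner sits about +2 mm in x and +1 mm in y off the rest centre, so I'll correct that while lowering.

>>> {"api": "jog_arm", "payload": {
  "series": [
    [-1, [-0.0015, -0.0009, 0.01], [0, 0, 0]],
    [-1, [-0.0015, -0.0009, 0.028], [0, 0, 0]],
    [-1, [-0.0015, -0.0009, 0.042], [0, 0, 0]],
    [-1, [-0.0015, -0.0009, 0.05], [0, 0, 0]],
    [-1, [-0.0015, -0.0009, 0.054], [0, 0, 0]],
    [-1, [-0.0015, -0.0009, 0.057], [0, 0, 0]],
    [-1, [-0.0015, -0.0009, 0.0585], [0, 0, 0]],
    [-1, [-0.0015, -0.0009, 0.059], [0, 0, 0]],
    [-1, [-0.0015, -0.0009, 0.059], [0, 0, 0]]
  ]
}}

```text
time: 18.75
tool_pos: [0.492, 0.2922, 0.0448]
tool_rot: [3.142, -0.001, 0.36]
contact_force: [0.4, -0.6, -2.8]
opening: 0.0141
```

```bash
python3 st.py
```

```text
18.75 [0.49199236 0.29221335 0.04477316] [ 3.14155721e+00 -1.01925722e-03  3.59772954e-01] [ 0.44275127 -0.60578783 -2.81955812] [-0.00937926 -0.00883124 -0.02548791] 1.6131666731638965
```

>>> {"api": "jog_arm", "payload": {
  "series": [
    [-1, [0, 0, 0.0007], [0, 0, 0]],
    [-1, [0, 0, 0.0014], [0, 0, 0]],
    [-1, [0, 0, 0.002], [0, 0, 0]],
    [-1, [0, 0, 0.0023], [0, 0, 0]],
    [-1, [0, 0, 0.0023], [0, 0, 0]]
  ]
}}

```text
time: 19.17
tool_pos: [0.4919, 0.2921, 0.0427]
tool_rot: [3.142, -0.001, 0.36]
contact_force: [-1.3, -1.2, 3.4]
opening: 0.014
```

```bash
python3 st.py
```

```text
19.1667 [0.49186084 0.292141   0.04265326] [ 3.14153749e+00 -7.61949928e-04  3.59754031e-01] [-1.3179869  -1.2321423   3.37058126] [-0.12828492  0.33710872 -0.00526892] 1.6131714253671854
```

It is seated at the same height as at pick-up, with about 6 N of contact. Releasing.

>>> {"api": "jog_arm", "payload": {
  "squeeze": 10,
  "series": [
    [-1, [0, 0, -0.0003], [0, 0, 0]],
    [-1, [0, 0, -0.0003], [0, 0, 0]],
    [-0.6, [0, 0, -0.0003], [0, 0, 0]],
    [-0.4, [0, 0, -0.0003], [0, 0, 0]],
    [-0.2, [0, 0, -0.0003], [0, 0, 0]],
    [0, [0, 0, -0.0003], [0, 0, 0]],
    [0, [0, 0, -0.0003], [0, 0, 0]],
    [0, [0, 0, -0.0003], [0, 0, 0]],
    [0, [0, 0, -0.0003], [0, 0, 0]],
    [0, [0, 0, -0.0003], [0, 0, 0]]
  ]
}}

```text
time: 20.0
tool_pos: [0.4915, 0.292, 0.0421]
tool_rot: [3.141, 0.0, 0.36]
contact_force: [0.3, 0.2, -0.0]
opening: 0.046
```

```bash
python3 st.py
```

```text
20.0 [0.49151758 0.29201634 0.04210808] [3.14149015e+00 3.47367152e-04 3.59791097e-01] [ 0.27525919  0.2178256  -0.00199751] [-0.05413232 -0.00224162 -0.00630604] 1.6131694872087041
```

Released with no force left. Lifting straight up.

>>> {"api": "jog_arm", "payload": {
  "series": [
    [0, [0, 0, -0.003], [0, 0, 0]],
    [0, [0, 0, -0.01], [0, 0, 0]],
    [0, [0, 0, -0.025], [0, 0, 0]],
    [0, [0, 0, -0.05], [0, 0, 0]],
    [0, [0, 0, -0.085], [0, 0, 0]],
    [0, [0, 0, -0.12], [0, 0, 0]],
    [0, [0, 0, -0.14], [0, 0, 0]],
    [0, [0, 0, -0.15], [0, 0, 0]],
    [0, [0, 0, -0.15], [0, 0, 0]],
    [0, [0, 0, -0.15], [0, 0, 0]]
  ]
}}

```text
time: 20.83
tool_pos: [0.4913, 0.2919, 0.1918]
tool_rot: [3.141, 0.001, 0.36]
contact_force: [-0.6, 0.2, -0.5]
opening: 0.0458
```

```bash
python3 st.py; python3 - <<'E'
from h import *
d=grab('wrist')
cv2.imwrite('pics/w9c.png',cv2.resize(d['img'][80:290,200:440,::-1],None,fx=2.8,fy=2.8,interpolation=cv2.INTER_CUBIC))
d=grab('scene');cv2.imwrite('pics/s9.png',cv2.resize(d['img'][120:360,200:560,::-1],None,fx=2.2,fy=2.2,interpolation=cv2.INTER_CUBIC))
E
```

```text
20.8333 [0.4912799  0.29189247 0.19178548] [3.14145562e+00 5.80641223e-04 3.59739877e-01] [-0.60283092  0.15679307 -0.48735955] [0.02524364 0.05317683 0.01319406] 1.6131667703263433
```

View pics/w9c.png

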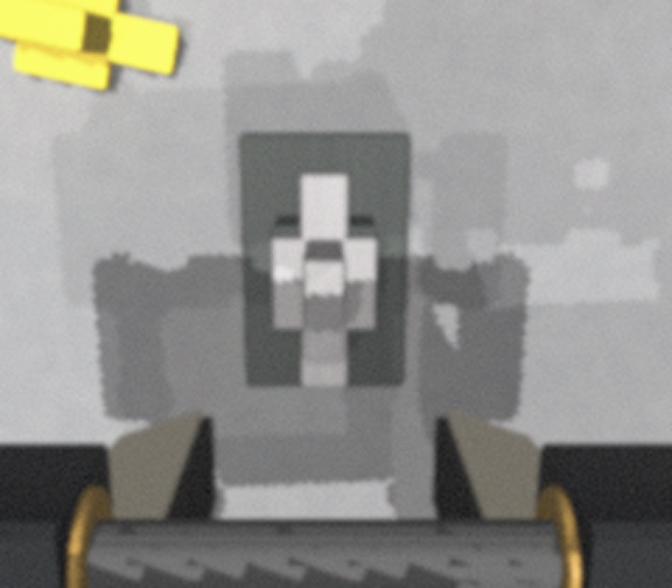

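View pics/s9.png

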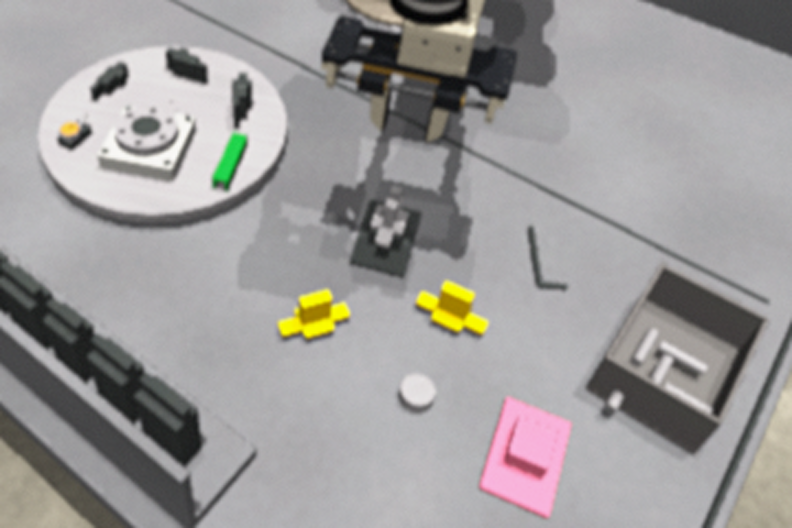

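The spanner lies centred and square astride its rest, the gripper is clear, and everything else is where it was. The ring is at the stop. Handing in.

```bash
python3 -c "
from h import *
print(job.hand_in())"
```

```text
the job is handed in; nothing more can be done
None
```

The clamp ring is turned up to its stop and the spanner is back on its rest. I handed the job in at about 21 s of the 72 s allowed; no verdict was reported.

- **Pins:** The spanner went into an opposite pair of holes at about 17° without touching the ring face. I felt the bottom of the holes at about 6 N, so the pins were fully in.
- **Turning:** The resistance held at roughly 0.3 N·m, then rose to 1.04 N·m at the stop. I backed off to 0.05 N·m straight away, within the play of the pins in the holes.
- **Ring check:** The top camera shows the ring turned 49° (0.855 rad) with its lug against the post. That puts its starting angle at about 0.245 rad, within the stated range.
- **Spanner and tooling:** The last pictures show the spanner centred and square on its rest and the gripper clear. The loose tooling looks unmoved by eye; I did not measure it.

The top and wrist cameras disagreed by about 1.8 mm on absolute position. I worked from positions relative to the spanner, where they agreed better (within about 1.4 mm). While turning, there was also a side force of up to 5 N from a slight off-centre, which I eased off. No check failed.

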